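Set the stock tags in front of the parts bins

TASK

Check the four parts bins and set the stock tags on the board in front of them: with a fingertip, push over each tag that is wrong, like turning a page about its upright pin, right round to its stop, so that the tag in front of every full bin is turned to the robot's right (round spot facing the robot) and the tag of every bin that is not full is turned to the robot's left (bar facing the robot). A bin counts as full only if it is heaped to the rim, and one to three tags are wrong. Do not lift the tags on their pins, and leave the bins and the other things on the desk where they are.

Things in the scene. Friction and masses are not known exactly. Their poses are not given: they have to be found in the camera images.
- board: Status board: fixed flat dark steel strip 90 x 500 x 8 mm on the desk, between the robot and four bins. Origin: centre of its underside; y along the strip (robot's left at yaw 0), x towards the bins. Four upright steel pins at y = +180, +60, -60, -180 mm, each with one tag. Rest pegs 6 mm thick, 34 mm high stand 21 mm left and right of each pin; the tag stops against them.
- tag_1 (a joint): Turn (rad, counter-clockwise from above +) of the leftmost (+y) tag about its pin. 0: leaf points at the robot (board -x). +1.4, a stop: turned to the robot's right (-y), black round spot towards the robot = full. -1.4, a stop: turned left (+y), black bar towards the robot = reorder. It turns by way of 0 only, needs about 0.25 N at 35 mm from the pin, and stays where left.
- pin_1 (a point): Top centre of the leftmost (+y) tag's pin, fixed to the board, 92 mm above the desk. Pin 7 mm thick, on a boss 20 mm wide and 22 mm high; the tag's sleeve, 14 mm wide, sits loose on the boss and would slide up the pin if lifted.
- edge_1 (a point): Middle of the free edge of the leftmost (+y) tag's leaf, 58 mm from the pin axis, 51 mm above the desk while seated; moves with the tag. The leaf is white plastic, 5 mm thick, from 24 to 78 mm above the desk.
- tag_2 (a joint): Turn (rad, counter-clockwise from above +) of the second from the left tag about its pin. 0: leaf points at the robot (board -x). +1.4, a stop: turned to the robot's right (-y), black round spot towards the robot = full. -1.4, a stop: turned left (+y), black bar towards the robot = reorder. It turns by way of 0 only, needs about 0.25 N at 35 mm from the pin, and stays where left.
- pin_2 (a point): Top centre of the second from the left tag's pin, fixed to the board, 92 mm above the desk. Pin 7 mm thick, on a boss 20 mm wide and 22 mm high; the tag's sleeve, 14 mm wide, sits loose on the boss and would slide up the pin if lifted.
- edge_2 (a point): Middle of the free edge of the second from the left tag's leaf, 58 mm from the pin axis, 51 mm above the desk while seated; moves with the tag. The leaf is white plastic, 5 mm thick, from 24 to 78 mm above the desk.
- tag_3 (a joint): Turn (rad, counter-clockwise from above +) of the third from the left tag about its pin. 0: leaf points at the robot (board -x). +1.4, a stop: turned to the robot's right (-y), black round spot towards the robot = full. -1.4, a stop: turned left (+y), black bar towards the robot = reorder. It turns by way of 0 only, needs about 0.25 N at 35 mm from the pin, and stays where left.
- pin_3 (a point): Top centre of the third from the left tag's pin, fixed to the board, 92 mm above the desk. Pin 7 mm thick, on a boss 20 mm wide and 22 mm high; the tag's sleeve, 14 mm wide, sits loose on the boss and would slide up the pin if lifted.
- edge_3 (a point): Middle of the free edge of the third from the left tag's leaf, 58 mm from the pin axis, 51 mm above the desk while seated; moves with the tag. The leaf is white plastic, 5 mm thick, from 24 to 78 mm above the desk.
- tag_4 (a joint): Turn (rad, counter-clockwise from above +) of the rightmost (-y) tag about its pin. 0: leaf points at the robot (board -x). +1.4, a stop: turned to the robot's right (-y), black round spot towards the robot = full. -1.4, a stop: turned left (+y), black bar towards the robot = reorder. It turns by way of 0 only, needs about 0.25 N at 35 mm from the pin, and stays where left.
- pin_4 (a point): Top centre of the rightmost (-y) tag's pin, fixed to the board, 92 mm above the desk. Pin 7 mm thick, on a boss 20 mm wide and 22 mm high; the tag's sleeve, 14 mm wide, sits loose on the boss and would slide up the pin if lifted.
- edge_4 (a point): Middle of the free edge of the rightmost (-y) tag's leaf, 58 mm from the pin axis, 51 mm above the desk while seated; moves with the tag. The leaf is white plastic, 5 mm thick, from 24 to 78 mm above the desk.
- bin_pulleys: Loose grey bin, 130 mm deep (x), 104 wide (y), 70 high, front lip 39 mm towards the robot; origin at the centre of its underside. Stands with this centre 125 mm beyond (board +x) the pin of its tag; bins 120 mm apart, in any order. This one is FULL: heaped to the rim with small flanged pulleys.
- bin_brackets: Loose grey bin, 130 mm deep (x), 104 wide (y), 70 high, front lip 39 mm towards the robot; origin at the centre of its underside. Stands with this centre 125 mm beyond (board +x) the pin of its tag; bins 120 mm apart, in any order. This one is FULL: heaped to the rim with small steel angle brackets.
- bin_low: Loose grey bin, 130 mm deep (x), 104 wide (y), 70 high, front lip 39 mm towards the robot; origin at the centre of its underside. Stands with this centre 125 mm beyond (board +x) the pin of its tag; bins 120 mm apart, in any order. This one is NOT full: just two leftover pulleys on its floor.
- bin_bare: Loose grey bin, 130 mm deep (x), 104 wide (y), 70 high, front lip 39 mm towards the robot; origin at the centre of its underside. Stands with this centre 125 mm beyond (board +x) the pin of its tag; bins 120 mm apart, in any order. This one is NOT full: nothing in it.
- tape_roll: Bystander: roll of clear tape lying flat, 60 mm across, 18 mm high, origin at the centre of its underside; lies on the desk on the robot's side of the board.
- gearmotor: Bystander: small yellow gear motor with a steel can, 65 mm long, 21 mm high, origin under its yellow gearbox; on the robot's side of the board.
- mouse: Bystander: black computer mouse, 100 x 60 mm, 36 mm high, off the right end of the board; origin at the centre of its underside.
- adaptor: Bystander: black power adaptor 85 x 45 x 30 mm, off the left end of the board; origin at the centre of its underside.

How it is judged:
At the end, for the whole second after the job is handed in: Each tag whose bin is full is turned right to beyond +1.1 rad (stop at +1.4), each other tag is turned left to beyond -1.1 rad (stop at -1.4). A bin belongs to the pin it stands behind (its centre within 150 mm of the pin) (((horizontal distance between any of bin_pulleys, bin_brackets and pin_1 below 0.15 m and value of joint tag_1 above 1.1 rad) or (not (horizontal distance between any of bin_pulleys, bin_brackets and pin_1 below 0.15 m) and value of joint tag_1 below -1.1 rad)) and ((horizontal distance between any of bin_pulleys, bin_brackets and pin_2 below 0.15 m and value of joint tag_2 above 1.1 rad) or (not (horizontal distance between any of bin_pulleys, bin_brackets and pin_2 below 0.15 m) and value of joint tag_2 below -1.1 rad)) and ((horizontal distance between any of bin_pulleys, bin_brackets and pin_3 below 0.15 m and value of joint tag_3 above 1.1 rad) or (not (horizontal distance between any of bin_pulleys, bin_brackets and pin_3 below 0.15 m) and value of joint tag_3 below -1.1 rad)) and ((horizontal distance between any of bin_pulleys, bin_brackets and pin_4 below 0.15 m and value of joint tag_4 above 1.1 rad) or (not (horizontal distance between any of bin_pulleys, bin_brackets and pin_4 below 0.15 m) and value of joint tag_4 below -1.1 rad))); the robot touches nothing.
It fails at once if the arm or the gripper's body, instead of the fingers, pushes a tag or the board with over 2 N (contact force between the arm and board above 2 N).
It fails at once if a tag is lifted more than 7 mm up its pin (height (world z) of any of edge_1, edge_2, edge_3, edge_4 above 0.058 m).
It fails at once if a bin is shifted more than 15 mm (distance of any of bin_pulleys, bin_brackets, bin_low, bin_bare from where it was at the start of the episode above 0.015 m).
It fails at once if a bystander is shifted or lifted more than 15 mm (distance of any of tape_roll, gearmotor, mouse, adaptor from where it was at the start of the episode above 0.015 m).
It also fails if it takes over 58 s, if anything falls off the work surface, if the arm or the gripper's body presses on something with over 40 N, if the wrist force passes 120 N, or if a joint passes its speed limit or range.

ROBOT

A 7-joint arm with a two-finger parallel gripper is mounted at the origin on the work surface. World frame = base frame: x ahead of the robot, y to its left, z up, the work surface at z = 0. Lengths are in m, angles in rad, forces in N, time in s.
With the tool pointing down it reaches from about 0.425 to 0.875 m from the base axis. Payload 4.7 kg.
Tool frame: the origin (TCP) lies midway between the tips of the shut fingers; the grasp point (between the pads) lies 19 mm behind it; z points along the fingers, y is the line along which they close (so a half turn about z gives the same grasp; the last joint's range is limited). The gripper opens to 87 mm and grips with 3 to 60 N. Pads are 19 mm wide; open, the fingers measure 117 mm over their backs; the gripper's body (75 mm by 190 mm) begins 51 mm behind the grasp point.
Start: joints at [-1.117, 0.321, -0.07, 1.45, 0.023, 1.371, -0.057], TCP at [0.277, 0.588, 0.223] pointing down, gripper open.
Joint ranges: [-2.86, 2.86], [-0.3, 2.09], [-1.38, 1.24], [0.06, 2.45], [-1.56, 4.7], [0.09, 2.05], [-2.69, 2.69]. Speed limits (rad/s): [2.57, 2.57, 3.14, 3.14, 3.14, 3.14, 3.14].

INTERFACE

Orientations are given as a unit quaternion [x, y, z, w].
In Python, from workcell import ctrl, vision, nets, monitor gives the robot as it stands. Calls block until the motion is done:
- ctrl.reach(position, orientation): joint-space move of the TCP to a pose.
- ctrl.move_l(position, orientation=None, rate=0.15): straight line of the TCP; orientation=None keeps the orientation; rate is the mean speed in m/s.
- ctrl.set_joints(angles): joint-space move.
- ctrl.move_gripper(opening): finger opening in m; the grip force is fixed at half the most; returns when the fingers have stopped.
- ctrl.hold(seconds).
- ctrl.solve_ik(position, orientation): joint angles nearest the present ones, or None.
- vision.camera(name): name is "scene" or "side" or "wrist"; returns a dict with "color" (480x640x3 uint8, red, green, blue), "fov_y" (degrees; the focal length in pixels is half the picture's height over the tangent of half this angle, whatever the lens; pixels are square), "cx", "cy" (the principal point, pixels), "world_from_camera" (4x4, takes a point from camera to world coordinates). Camera axes: x right, y down, z forward; pixel columns grow to the right and rows downward; lengths in m; the calibration is good to about 2 mm. A picture is of the moment at which its call begins. There is no depth.
A pose or a line that the arm cannot do raises ctrl.IKError and nothing moves.
- ctrl.hand_in(): hands the job in; it is judged then, once.
Trained networks look in the newest picture that a camera, given by its name, has taken for a name from the list of things; names that differ only in an ending like _2 or _b are one class to them, and where a whole thing is asked for, a point or a joint stands for the part that bears it (a point fixed in the world has none). Each returns a list of dicts, best first, with "confidence" (0 to 1); they miss things now and then, are a little off and sometimes report something else, mostly with a low value. They report only what shows in the picture. A call takes as long as a camera call.
- nets.recognise(camera, query): "at" ([x, y, z] in m, in world coordinates, good to about 4 mm: the middle of the surface that is visible of it).
- nets.silhouettes(camera, query): "mask" (480x640 bool, what is visible of it).
Readings, each from a call of its own:
- monitor.read_time(): time.
- monitor.read_q(): joint angles.
- monitor.read_joint_velocities(): joint speeds.
- monitor.read_joint_torque(): joint torques, N m.
- monitor.read_ee_pos(): TCP position.
- monitor.read_eef_rot(): TCP orientation.
- monitor.read_wrist_force(): force on the tool from outside, world axes, zero at the start.
- monitor.read_ft_torque(): the same for the moment, N m.
- monitor.read_opening(): finger opening in m.
- monitor.read_grasp_force(): force on a finger pad.
Only numpy, scipy, OpenCV 4.12 (cv2) and the standard library are available. Lean on these libraries where they do the work, as an engineer would, in place of code of your own. Each camera call takes 0.05 s, during which the arm holds its last target. There are 200 camera calls.

## Working session

There is one attempt and no reset: what is moved stays moved. The work goes in short steps, each a Python script; the robot and the scene stay as the last script left them, time stands still between calls to the robot, and variables do not carry over. Pictures are saved under pics/ and viewed, at most 10 in all, crops included, and the job is handed in when it is done.

```bash
mkdir -p pics; python3 - <<'E'
from workcell import ctrl, vision, nets, monitor
import cv2
for n in ("scene","side"):
    c=vision.camera(n); cv2.imwrite(f"pics/{n}0.png",c["color"][:,:,::-1])
    print(n,c["fov_y"],c["world_from_camera"].round(3).tolist())
    for q in ("board","pin_1","edge_1","tag_1","bin_pulleys","bin_brackets","bin_low","bin_bare","tape_roll","gearmotor","mouse","adaptor"):
        try: print(q,[(d["at"].round(3).tolist() if hasattr(d["at"],'round') else d["at"],round(d["confidence"],2)) for d in nets.recognise(n,q)][:5])
        except Exception as e: print(q,e)
print(monitor.read_eef_rot(),monitor.read_time())
E
```

```text
scene 47.983184185592286 [[-0.88, 0.313, -0.356, 0.918], [0.474, 0.571, -0.67, 0.66], [-0.006, -0.759, -0.651, 0.72], [0.0, 0.0, 0.0, 1.0]]
board [([0.5781, 0.049, 0.0054], 0.86)]
pin_1 [([0.5721, 0.0576, 0.0047], 0.69)]
edge_1 [([0.5646, 0.0638, 0.058], 0.94), ([0.5585, 0.1808, 0.0541], 0.72), ([0.565, -0.1798, 0.0528], 0.56), ([0.5723, -0.0802, 0.0597], 0.55)]
tag_1 [([0.5614, 0.1819, 0.0554], 0.8), ([0.5626, -0.1812, 0.056], 0.77), ([0.5577, 0.0657, 0.0546], 0.76), ([0.5722, -0.0848, 0.0556], 0.71)]
bin_pulleys []
bin_brackets [([0.7152, -0.0801, 0.0618], 0.77), ([0.4562, -0.2052, 0.0152], 0.64)]
bin_low [([0.7043, -0.2517, 0.0358], 0.71)]
bin_bare [([0.6922, 0.1412, 0.0292], 0.93), ([0.5725, 0.0518, 0.0115], 0.73)]
tape_roll [([0.4543, 0.0098, 0.016], 0.92)]
gearmotor [([0.4562, -0.2042, 0.016], 0.79), ([0.5935, -0.3415, 0.0225], 0.54)]
mouse [([0.5945, -0.3416, 0.0229], 0.84)]
adaptor [([0.643, 0.32, 0.0301], 0.59)]
side 43.70214840150169 [[0.685, -0.433, 0.586, -0.075], [-0.728, -0.393, 0.562, -0.594], [-0.013, -0.811, -0.584, 0.723], [0.0, 0.0, 0.0, 1.0]]
board [([0.5636, -0.0825, 0.0128], 0.9)]
pin_1 [([0.5599, -0.0812, 0.0062], 0.98)]
edge_1 [([0.5576, 0.0565, 0.0518], 0.84), ([0.5577, 0.1691, 0.0557], 0.66), ([0.5634, -0.1132, 0.0575], 0.62), ([0.5626, -0.1827, 0.0567], 0.55)]
tag_1 [([0.5527, 0.1708, 0.0537], 0.91), ([0.567, -0.1813, 0.0544], 0.88), ([0.5589, -0.1152, 0.0557], 0.79), ([0.5589, 0.0493, 0.0534], 0.64)]
bin_pulleys [([0.6703, 0.0289, 0.0533], 0.64)]
bin_brackets [([0.6755, -0.0938, 0.0561], 0.96)]
bin_low [([0.7095, -0.2049, 0.023], 0.72)]
bin_bare [([0.6975, 0.189, 0.0386], 0.88)]
tape_roll [([0.4499, 0.0025, 0.0195], 0.73)]
gearmotor [([0.4434, -0.2085, 0.0181], 0.56)]
mouse [([0.5632, -0.3675, 0.0222], 0.62)]
adaptor [([0.6313, 0.298, 0.0279], 0.76)]
[2.18126585e-01 9.75920484e-01 4.34459391e-05 2.48583545e-05] 1.3
```

View pics/scene0.png

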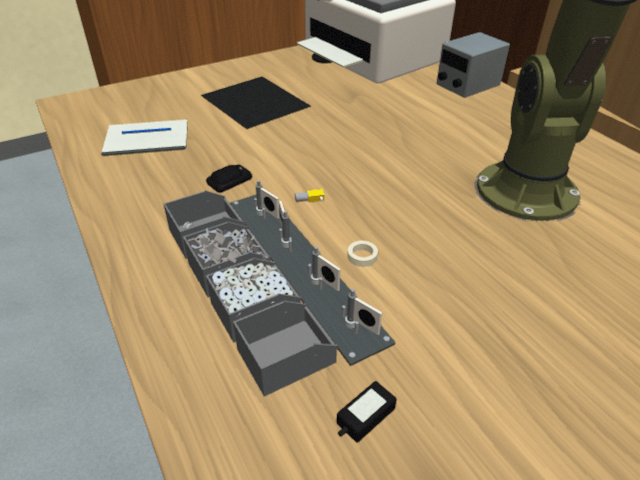

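View pics/side0.png

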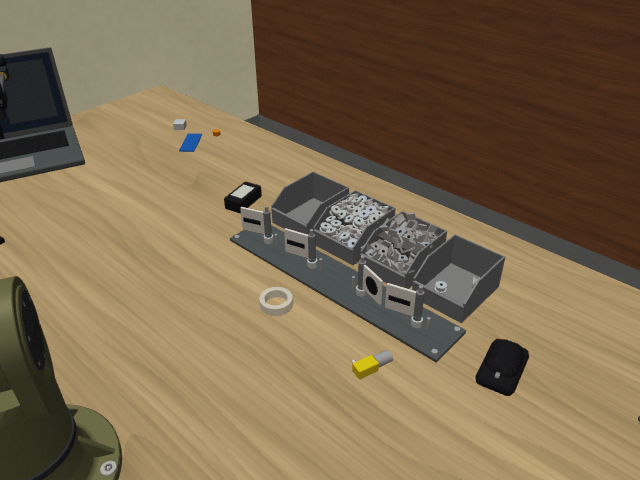

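The bins from the left are bare, pulleys (full), brackets (full), low. In the side view the tags at about (255,222), (297,243) and (402,298) show a bar, and the one at (374,285) shows a spot. So tag 2 is wrong, and I still need tag 3's exact angle. I'll zoom in to locate the pins.

```bash
python3 - <<'E'
import cv2
a=cv2.imread("pics/side0.png")[190:350,225:475]; b=cv2.imread("pics/scene0.png")[170:370,210:410]
cv2.imwrite("pics/sidez.png",cv2.resize(a,None,fx=3.2,fy=3.2,interpolation=cv2.INTER_CUBIC))
cv2.imwrite("pics/scenez.png",cv2.resize(b,None,fx=3,fy=3,interpolation=cv2.INTER_CUBIC))
E
```

```text
(no output)
```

View pics/sidez.png

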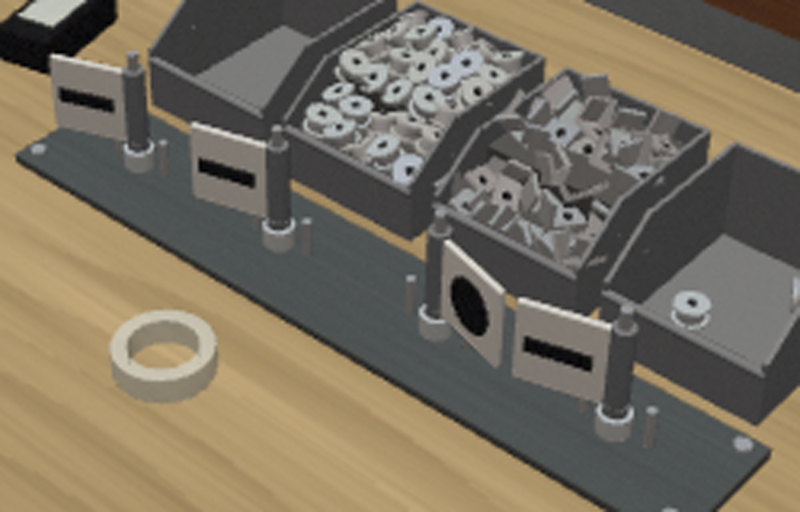

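View pics/scenez.png

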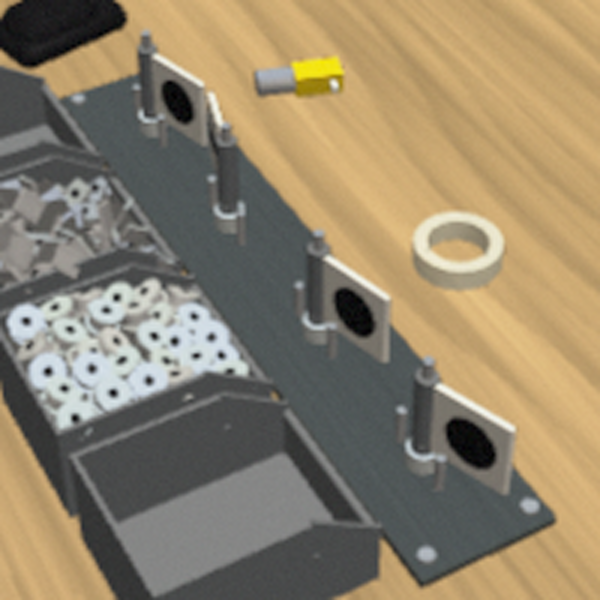

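The side crop shows the pin tops at (133,55), (278,130), (440,214) and (627,313). The scene crop shows the same pins, 1 to 4, at (429,363), (319,235), (226,128) and (147,37). Tag 3 has its spot towards the robot and appears to be turned right. Next I'll compute the geometry.

```bash
python3 - <<'E'
from workcell import ctrl, vision, nets, monitor
import numpy as np
P={"side":[(133,55),(278,130),(440,214),(627,313)],"scene":[(429,363),(319,235),(226,128),(147,37)]}
E={"side":[(52,95),(193,164),(503,330),(514,335)],"scene":[(513,455),(389,325),(215,122),(208,112)]}
T={"side":(3.2,225,190),"scene":(3,210,170)}
def proj(n,uv,z):
    c=vision.camera(n); f=240/np.tan(np.radians(c["fov_y"]/2)); M=c["world_from_camera"]; k,a,b=T[n]
    out=[]
    for u,v in uv:
        d=M[:3,:3]@[((u+.5)/k+a-c["cx"])/f,((v+.5)/k+b-c["cy"])/f,1]; out.append((M[:3,3]+d*(z-M[2,3])/d[2])[:2])
    return np.array(out)
ps=[]
for n in P:
    p=proj(n,P[n],.092); e=proj(n,E[n],.051); ps.append(p)
    print(n,p.round(4).tolist(),"\n edge",e.round(4).tolist(),np.degrees(np.arctan2(*(e-p).T[::-1])).round())
p=np.mean(ps,0); s=np.array([.18,.06,-.06,-.18])
k=np.polyfit(s,p[:,0],1),np.polyfit(s,p[:,1],1); print("fit",k,"yaw",np.arctan2(-k[0][0],k[1][0]))
print("pin2",[np.polyval(a,.06) for a in k])
E
```

```text
side [[0.5649, 0.1472], [0.5668, 0.028], [0.5685, -0.0903], [0.5689, -0.2112]] 
 edge [[0.541, 0.1994], [0.5491, 0.0817], [0.5553, -0.146], [0.5561, -0.1527]] [ 115.  108. -103.  102.]
scene [[0.5691, 0.1551], [0.5706, 0.0352], [0.5726, -0.0836], [0.5746, -0.2012]] 
 edge [[0.543, 0.2027], [0.5506, 0.0845], [0.5537, -0.1417], [0.5529, -0.1542]] [ 119.  112. -108.  115.]
fit (array([-0.01344432,  0.56948859]), array([ 0.99223189, -0.02759531])) yaw 0.013548746000170066
pin2 [np.float64(0.5686819320476385), np.float64(0.03193860543942331)]
```

Tag 1 (left), tag 3 (right) and tag 4 (left) are already correct, so only tag 2 needs turning, from left to right. I'll sweep it with the shut fingers, starting behind the leaf and going round the pin.

```bash
cat > h.py <<'E'
from workcell import ctrl, vision, nets, monitor
import numpy as np
pin=np.array([.5687,.0319]); yaw=.0135; Q=[0,1,0,0]; Z=.045
def pose(th,r=.040,gap=0.):   # shut-finger centre when it touches the leaf at turn th, pushing counter-clockwise
    a=th+yaw; u=np.array([-np.cos(a),-np.sin(a)]); t=np.array([np.sin(a),-np.cos(a)])
    h=.0025+.0095*abs(t[0])+.015*abs(t[1])
    return [*(pin+r*u-(h+gap)*t),Z]
F=lambda: np.round(monitor.read_wrist_force(),2)
E
python3 - <<'E'
from h import *
import cv2
ctrl.move_gripper(0)
s=[pin[0]+.024,pin[1]+.042]
ctrl.reach([*s,.20],Q); ctrl.move_l([*s,Z],rate=.1)
print(F(),monitor.read_ee_pos(),monitor.read_time())
for th in np.arange(-1.4,1.21,.2):
    ctrl.move_l(pose(th),rate=.05); print(round(th,1),F())
f0=F()
for th in np.arange(1.25,1.5,.05):
    ctrl.move_l(pose(th),rate=.03); f=F(); print(round(th,2),f)
    if np.linalg.norm(f-f0)>3: break
c=vision.camera("scene"); cv2.imwrite("pics/s1.png",c["color"][:,:,::-1])
p=np.array(monitor.read_ee_pos()); ctrl.move_l(p+[-.03,0,0],rate=.08); ctrl.move_l(p+[-.03,0,.16]); 
print(monitor.read_time())
for n in("scene","side"):
    c=vision.camera(n); cv2.imwrite(f"pics/{n}2.png",c["color"][:,:,::-1])
E
python3 - <<'E'
import cv2
a=cv2.imread("pics/side2.png")[190:350,225:475]; cv2.imwrite("pics/side2z.png",cv2.resize(a,None,fx=3.2,fy=3.2))
E
```

```text
[-0.56  0.61 -0.32] [0.59324755 0.07399303 0.04568236] 6.8917
-1.4 [ 0.23 -0.6   0.47]
-1.2 [-0.26 -0.3   0.21]
-1.0 [ 0.42  0.91 -0.05]
-0.8 [ 0.17 -0.17  0.71]
-0.6 [-0.35 -0.17  0.97]
-0.4 [0.66 0.75 0.18]
-0.2 [0.71 0.18 0.14]
-0.0 [-0.    0.76 -0.03]
0.2 [ 0.91 -0.77  0.11]
0.4 [ 0.48 -0.52  0.83]
0.6 [ 0.53  0.25 -0.96]
0.8 [ 0.46 -0.22 -0.05]
1.0 [ 0.   -1.04 -1.07]
1.2 [-0.02 -0.    0.05]
1.25 [-0.34 -0.27  0.59]
1.3 [-0.07 -0.74 -0.79]
1.35 [ 0.3  -0.23  0.14]
1.4 [-0.21  0.47  0.51]
1.45 [-6.    1.59  2.65]
14.6667
```

View pics/side2z.png

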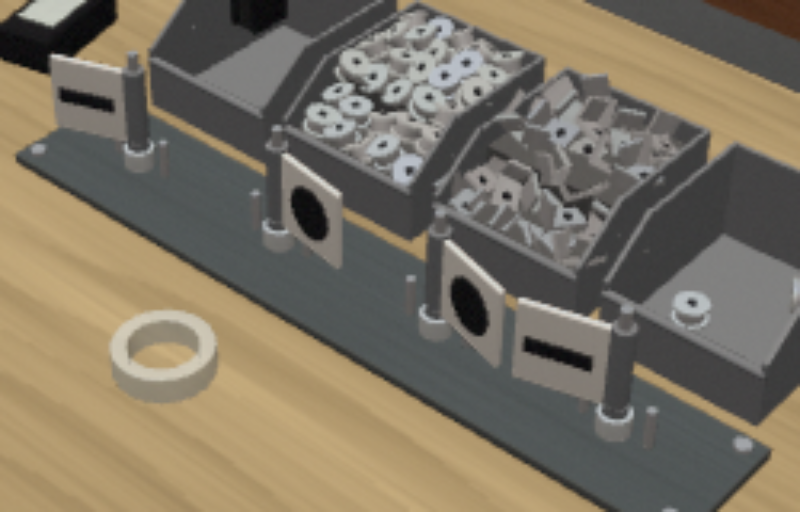

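View pics/scene2.png

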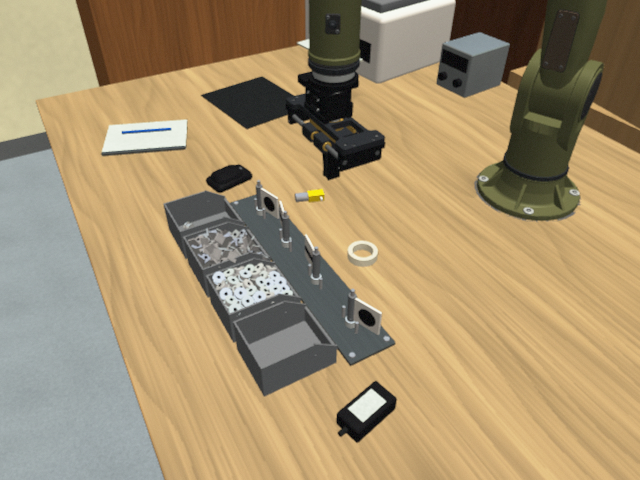

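In the side crop, tag 2 at (312,210) now shows its spot and is parallel to tag 3 at (470,303), so it is against its stop. The other tags, the bins and the tape roll haven't moved, and the gripper is clear.

```bash
python3 -c "
from workcell import ctrl
print(ctrl.hand_in())"
```

```text
the job is handed in; nothing more can be done
None
```

I turned tag 2, the only wrong tag, right round to its stop (spot facing the robot). The tags now read left, right, right, left, matching the bare, pulleys, brackets and low bins, and the job is handed in.

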